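Push the jutting tool home and ease the cupboard door onto its spring latch

ROBOT

A 6-joint arm with a two-finger parallel gripper is mounted at the origin on a cart in front of the work surface, level with it; the furniture and walls round the work are solid. World frame = base frame: x ahead of the robot, y to its left, z up, the work surface at z = 0. Lengths are in mm, angles in rad, forces in N, time in s.
With the tool pointing down it reaches from about 200 to 875 mm from the base axis. Payload 3.4 kg.
Tool frame: the origin (TCP) lies midway between the tips of the shut fingers; the grasp point (between the pads) lies r.pinch_z behind it (r.pinch_z is the distance from the TCP to the grasp point, in mm); z points along the fingers, y is the line along which they close (so a half turn about z gives the same grasp; the last joint's range is limited). The gripper opens to 94 mm and grips with 3 to 60 N. Pads are 16 mm wide; open, the fingers measure 119 mm over their backs; the gripper's body (75 mm by 177 mm) begins 78 mm behind the grasp point.
Start: joints at [-1.363, 0.276, 1.505, -0, 1.361, -0.121], TCP at [185.672, -544.235, 205.493] pointing down, gripper open.
Joint ranges: [-2.89, 2.89], [-0.75, 2.08], [0.22, 2.7], [-1.18, 4.32], [0.11, 2.71], [-2.7, 2.7]. Speed limits (rad/s): [2.57, 2.57, 3.14, 3.14, 3.14, 3.14].

INTERFACE

Orientations are given as a unit quaternion [x, y, z, w].
In Python, from bench import r, effector, solver, imaging, job_done, readout gives the robot as it stands. Calls block until the motion is done:
- r.move_to(position, orientation): joint-space move of the TCP to a pose.
- r.move_l(position, feed=150, orientation=None, max_force=None): straight line of the TCP; orientation=None keeps the orientation; feed is the mean speed in mm/s. With max_force (N) it stops when the force on the tool has changed by that much, and returns True; else False.
- r.goto_joints(angles): joint-space move.
- effector.gripper_open() and effector.clamp(squeeze=None): open the fingers fully, or close them until they stop; squeeze is the grip in N (None keeps the last).
- r.wait(seconds).
- solver.solve_ik(position, orientation): joint angles nearest the present ones, or None.
- imaging.camera(name): name is "scene" or "top" or "wrist"; returns (picture, depth): 480x640x3 uint8, red, green, blue; 480x640 float32, mm along the optical axis (not along the pixel's ray), 0 where there is no reading.
- imaging.calibration(name): a dict with "fx", "fy", "cx", "cy" (pixels), "k1" (the pictures are not rectified: a ray, as slopes to the right and down, at radius r is drawn at 1 + k1 r^2 times it, then the intrinsics apply), "rvec" (rotation vector, rad) and "tvec" (3), from world to camera coordinates, as OpenCV has them; the wrist camera has in their place "mount" (4x4, takes a point from camera to tool coordinates, whose origin is the TCP and whose axes are the flange's). Camera axes: x right, y down, z forward; pixel columns grow to the right and rows downward; lengths in mm; the calibration is good to about 2 mm. A picture is of the moment at which its call begins: read the wrist's pose just before it. calibration takes no time and is no camera call.
A pose or a line that the arm cannot do raises r.MotionError and nothing moves.
- job_done(): hands the job in; it is judged then, once.
Readings, each from a call of its own:
- readout.read_t(): time.
- readout.read_joint_positions(): joint angles.
- readout.read_qvel(): joint speeds.
- readout.read_effort(): joint torques, N m.
- readout.read_position(): TCP position.
- readout.read_tool_rot(): TCP orientation.
- readout.read_wrist_force(): force on the tool from outside, world axes, zero at the start.
- readout.read_wrist_torque(): the same for the moment, N m.
- readout.read_opening(): opening from 0.0 (shut) to 1.0 (fully open).
- readout.read_gripper_force(): force on a finger pad.
Only numpy, scipy, OpenCV 4.12 (cv2) and the standard library are available. Lean on these libraries where they do the work, as an engineer would, in place of code of your own. Each camera call takes 0.05 s, during which the arm holds its last target. There are 200 camera calls.

TASK

One of the two tools on the floor of the little bench cupboard still sticks out of the doorway: push it straight in until it touches the back. Then swing the door to and press it near its latch edge until the sprung latch has snapped behind its keep, so that the door stays shut when you let go. Ease it shut: do not slam the door or press it onto its latch with more than 16 N, and leave the tools lying on the bench alone.

Things in the scene. Friction and masses are not known exactly. Their poses are not given: they have to be found in the camera images.
- cupboard: Plywood bench cupboard 200 wide (y) x 196 deep (x) x 228 mm high, fixed. Origin: centre of its underside; x points into it, away from the robot, y left, z up. Carcass front edge x=-98 mm, inside floor z=54, inner face of back x=+90, of sides y=+-88, underside of top z=216. A shelf starts at x=-43, z=126. 10 mm high runners make two lanes 56 wide, centres y=+-31.
- door (a joint): Door hinge, rad: 0 = parallel to the carcass front, grows as it opens toward the robot and round to the left; stays where left while open. It must end latched: the hidden keep is slot-adjusted, so the latch snaps anywhere between 0.002 and 0.066. Let go before the snap, the door springs ajar; after it, two rubber buffers hold the door out against the bolt.
- latch (a joint): How far the bevelled sprung bolt on the door's inner face is pressed in, m: 0 = fully out (before the keep and again once snapped behind it), 0.006 riding over the keep. The bolt meets the keep some 18 mm before the snap. At push_point the bevel takes 3 rising to 8 N, the buffers over the last 4 mm before the snap 2 rising to 12 N; 1 to 2 mm past the snap they are solid.
- door_hinge (a point): Point on the door's upright hinge axis, at the cupboard's left (+y) front edge, 137 mm above the cupboard's underside. The wooden door is 196 wide x 176 high x 16 mm thick, its outer face 17 mm from this axis (its plane, measured along the face's normal), lower edge 49 mm and upper edge 225 mm above the cupboard's underside.
- push_point (a point): Where to press on the door's outer face near its latch edge: 150 mm from the hinge axis, 33 mm below the door's upper edge. Its x axis is normal to the door, into the outer face (turns with the door; closing moves the point along +x), z up. The knob stands 27 mm out of the same face, 176 mm from the hinge, 85 mm lower than this point.
- block_plane: Steel block plane 178 long (its y) x 52 wide x 46 mm high, 0.68 kg; origin: centre of its sole. Lies along the cupboard's depth, +y end inside, -y end toward the robot; at that near end a round knob 28 wide, 27 mm high stands 17 mm in from the end of the 4 mm thick sole, between cheeks 34 high with a 44 gap. Home (touching the back) with its origin at x=+1 mm of the cupboard.
- maple_block: Plain maple block 170 long (its y) x 52 wide x 30 mm high, 0.17 kg; origin: centre of its underside. Lies along the cupboard's depth in the other lane. Home (touching the back) with its origin at x=+5 mm of the cupboard. Either this or the block plane sticks out, by 30 to 80 mm; the other is already home.
- pine_block: Small pine block 52 x 72 x 33 mm lying on the bench; to be left alone. Origin: centre of its underside.
- smoothing_plane: Smoothing plane 96 x 245 x 60 mm lying on the bench; to be left alone. Origin: centre of its underside.

How it is judged (in metres and radians):
On the way, in this order (a step that is already met when the one before it is completed fails the run):
1. both tools lie right back in the cupboard (within 8 mm of its back) while the door is still open (x of block_plane in the frame of cupboard above -0.007 m and x of maple_block in the frame of cupboard above -0.003 m and y of block_plane in the frame of cupboard between -0.07 and 0.07 m and z of each of block_plane, maple_block in the frame of cupboard below 0.07 m and y of maple_block in the frame of cupboard between -0.07 and 0.07 m and value of joint door above 0.3 rad), for 0.2 s.
2. the door is shut and the latch bolt has sprung out behind its keep (value of joint door below 0.075 rad and value of joint latch below 0.0015 m), for 0.2 s.
At the end, for the whole second after the job is handed in: Both tools lie on the cupboard's floor within 8 mm of its back, at rest; the door is shut (joint below 0.075 rad) with the latch bolt fully out again behind its keep (pressed in less than 1.5 mm), and it stays so (all of step 2 and x of block_plane in the frame of cupboard above -0.007 m and x of maple_block in the frame of cupboard above -0.003 m and y of block_plane in the frame of cupboard between -0.07 and 0.07 m and z of each of block_plane, maple_block in the frame of cupboard below 0.07 m and y of maple_block in the frame of cupboard between -0.07 and 0.07 m and linear speed of each of block_plane, maple_block below 0.02 m/s); the robot touches nothing.
It fails at once if the door or cupboard is pressed harder than 16 N while the door is being shut onto its latch (within 0.2 rad of shut) (value of joint door below 0.2 rad and contact force between any of the fingers, the arm and cupboard above 16 N).
It fails at once if the door is slammed (closing faster than 2 rad/s) (velocity of joint door below -2 rad/s).
It fails at once if a tool lying on the bench is moved more than 30 mm (distance of any of pine_block, smoothing_plane from where it was at the start of the episode above 0.03 m).
It also fails if it takes over 67 s, if anything falls off the work surface, if the arm or the gripper's body presses on something with over 40 N, if the wrist force passes 120 N, or if a joint passes its speed limit or range.

## Working session

There is one attempt and no reset: what is moved stays moved. The work goes in short steps, each a Python script; the robot and the scene stay as the last script left them, time stands still between calls to the robot, and variables do not carry over. Pictures are saved under pics/ and viewed, at most 10 in all, crops included, and the job is handed in when it is done.

```bash
mkdir -p pics; ls; python3 - <<'E'
from bench import *
import cv2,numpy as np
for n in ["scene","top"]:
    p,d=imaging.camera(n); cv2.imwrite(f"pics/{n}0.png",p[:,:,::-1]); np.savez(f"{n}0.npz",p=p,d=d); print(n,imaging.calibration(n),(d>0).mean())
print(imaging.calibration("wrist"),r.pinch_z,readout.read_t(),readout.read_tool_rot())
E
```

```text
pics
scene {'fx': 478.2829286426364, 'fy': 478.2829286426364, 'cx': 323.7376200099171, 'cy': 248.18198278258302, 'k1': 0.028207567169558356, 'rvec': array([ 1.25744536,  2.28913951, -0.93789327]), 'tvec': array([ 397.56196994, -266.25796057, 1266.65675451])} 0.9959765625
top {'fx': 459.1965647438832, 'fy': 459.1965647438832, 'cx': 324.87798748036903, 'cy': 235.0593257146343, 'k1': 0.0018384734267951138, 'rvec': array([ 1.61241482, -2.05186947,  0.76346671]), 'tvec': array([ 54.32855693, 548.16232471, 522.53882872])} 0.9958658854166667
{'fx': 364.11908072459664, 'fy': 364.11908072459664, 'cx': 325.5313111845354, 'cy': 238.7825551171631, 'k1': -0.007099101942361152, 'mount': array([[ 3.40212672e-04, -9.66781164e-01, -2.55605293e-01,
         7.38926990e+01],
       [ 9.99999927e-01,  2.84475932e-04,  2.55028656e-04,
        -9.70734786e-01],
       [-1.73843347e-04, -2.55605361e-01,  9.66781190e-01,
        -1.79903097e+02],
       [ 0.00000000e+00,  0.00000000e+00,  0.00000000e+00,
         1.00000000e+00]])} 18.8 0.1 [ 9.86514559e-01  1.63671527e-01 -3.95848738e-05 -8.09431865e-04]
```

View pics/scene0.png

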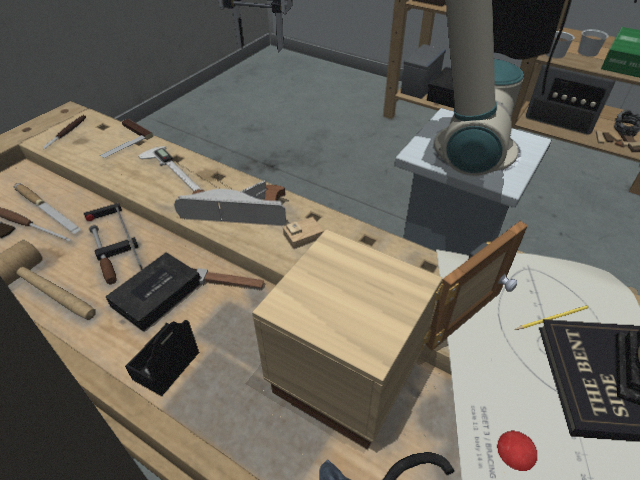

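View pics/top0.png

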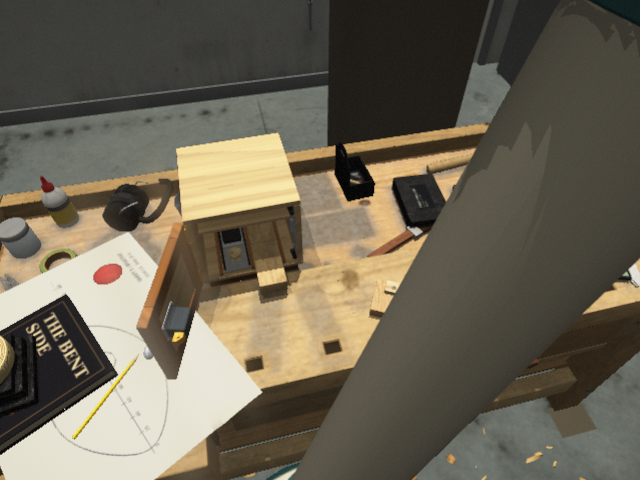

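The scene view shows the cupboard from behind, with its top corners at (328,232), (443,282), (381,382) and (255,316). The door stands open towards the robot, its tip at (525,225). The top view looks into the front: the plane is in the left lane (235,250), the maple block sticks out on the right (end at (273,288)), and the door's upper edge runs from (178,228) to (145,325).

```bash
cat >h.py <<'E'
from bench import *
import cv2,numpy as np
def rays(n,uv,pose=None):
    c=imaging.calibration(n); K=np.array([[c['fx'],0,c['cx']],[0,c['fy'],c['cy']],[0,0,1]])
    x=cv2.undistortPoints(np.array(uv,float).reshape(-1,1,2),K,np.array([c['k1'],0,0,0,0.]))[:,0]
    x=np.c_[x,np.ones(len(x))]
    R=cv2.Rodrigues(c['rvec'])[0]; return -R.T@c['tvec'], x@R   # origin, dirs (z=1)
def cloud(n,f):
    z=np.load(f); v,u=np.mgrid[:480,:640]; o,d=rays(n,np.c_[u.ravel(),v.ravel()])
    return (o+d*z['d'].reshape(-1,1)).reshape(480,640,3)
def tri(a,b):
    (o1,d1),(o2,d2)=rays("scene",a),rays("top",b); out=[]
    for p,q in zip(d1,d2):
        s=np.linalg.lstsq(np.c_[p,-q],o2-o1,rcond=None)[0]; A=o1+p*s[0];B=o2+q*s[1]; out.append(np.r_[(A+B)/2,np.linalg.norm(A-B)])
    return np.array(out)
E
python3 - <<'E'
from h import *
np.set_printoptions(precision=1,suppress=True)
print("tri FR FL BL BR doortip",tri([(328,232),(443,282),(381,382),(255,316),(525,225)],[(299,200),(182,218),(178,150),(280,135),(145,325)]))
C={n:cloud(n,n+"0.npz") for n in("scene","top")}
for n,(u,v) in dict(scene=(350,310),top=(235,175)).items():
    P=C[n]; zt=P[v,u,2]; m=(abs(P[...,2]-zt)<6).astype(np.uint8)
    k,l=cv2.connectedComponents(m); m=l==l[v,u]; q=P[m]
    rc=cv2.minAreaRect(q[:,:2].astype(np.float32)); print(n,"top z",np.median(q[:,2]),rc,"\n",cv2.boxPoints(rc))
P=C["top"]
for nm,(u,v) in dict(blockface=(273,290),blocktop=(266,262),bench=(230,310),doorin=(178,300),door2=(185,260),doortip=(147,325),knob=(149,352),plane=(232,240)).items(): print(nm,P[v,u])
E
```

```text
tri FR FL BL BR doortip [[646.6 -53.9 184.4   4.2]
 [649.  144.5 186.5   3.8]
 [836.3 143.4 182.2   0.9]
 [839.  -53.8 179.3   6.8]
 [459.6 206.5 182.    8.4]]
scene top z 187.81484373820348 ((741.505615234375, 44.03081130981445), (198.01181030273438, 200.38369750976562), 0.9633511304855347) 
 [[640.8 142.5]
 [644.2 -57.8]
 [842.2 -54.5]
 [838.8 145.9]]
top top z 188.05058368483122 ((642.978271484375, 62.46953582763672), (231.25865173339844, 425.2839660644531), 79.5168685913086) 
 [[412.8 -12.5]
 [831.  -89.9]
 [873.1 137.5]
 [454.9 214.9]]
blockface [582.2  13.4  24.1]
blocktop [633.9  16.5  46. ]
bench [573.3  98.9  -0.5]
doorin [550.7 173.5  96.6]
door2 [607.9 152.6 127.2]
doortip [457.9 198.9 184.2]
knob [475.7 225.   79. ]
plane [717.1  74.4  31.2]
```

```bash
python3 - <<'E'
import cv2
a=cv2.imread("pics/top0.png")[120:400,120:320]
cv2.imwrite("pics/topcrop.png",cv2.resize(a,None,fx=2.14,fy=2.14,interpolation=cv2.INTER_CUBIC)[:600])
E
```

```text
(no output)
```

View pics/topcrop.png

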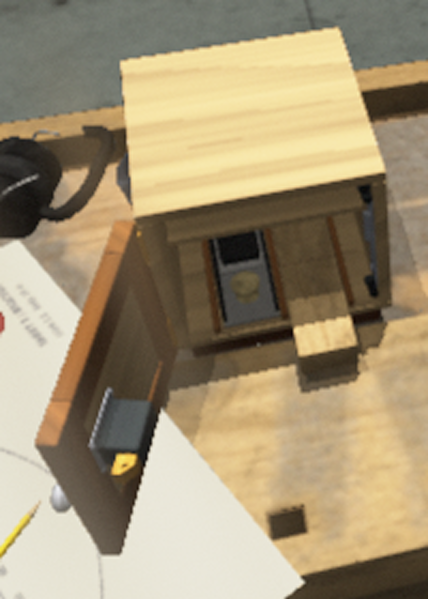

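The crop shows the maple block's near end at crop (325,345), i.e. top view (272,281). The plane is well inside the left lane. The door is open just past 90°, with its knob on the far (left) side.

```bash
python3 - <<'E'
from h import *
np.set_printoptions(precision=1,suppress=True,linewidth=150)
C={n:cloud(n,n+"0.npz") for n in("scene","top")}
for n in C: print(n,"cam",rays(n,[(0,0)])[0])
# cupboard top
for n in C:
    q=C[n].reshape(-1,3); q=q[(abs(q[:,2]-188)<5)&(q[:,0]>630)&(q[:,0]<860)&(q[:,1]>-80)&(q[:,1]<160)]
    def line(a,b,lo,hi,f):   # extreme of axis a as function of axis b
        bs=np.arange(lo,hi,8); e=[f(q[abs(q[:,b]-t)<4][:,a]) for t in bs]; return np.polyfit(bs,e,1)@np.array([(lo+hi)/2,1]),np.polyfit(bs,e,1)[0]
    lo=lambda v:np.percentile(v,1); hi=lambda v:np.percentile(v,99)
    print(n,"front",line(0,1,-40,125,lo),"back",line(0,1,-40,125,hi),"right",line(1,0,660,820,lo),"left",line(1,0,660,820,hi))
# door: vertical-plane points (z 60..175) in region left front
for n in C:
    q=C[n].reshape(-1,3); q=q[(q[:,2]>130)&(q[:,2]<178)&(q[:,0]>470)&(q[:,0]<625)&(q[:,1]>120)&(q[:,1]<260)]
    if len(q)>30:
        vx,vy,x0,y0=cv2.fitLine(q[:,:2].astype(np.float32),cv2.DIST_HUBER,0,.01,.01).ravel(); print(n,"door",len(q),vx,vy,x0,y0,"y@500,600",y0+vy/vx*(500-x0),y0+vy/vx*(600-x0))
    q=C[n].reshape(-1,3); q=q[(q[:,2]>181)&(q[:,2]<192)&(q[:,0]>400)&(q[:,0]<630)&(q[:,1]>120)]
    if len(q)>10: print(n,"dooredge",len(q),q[:,2].mean(),cv2.boxPoints(cv2.minAreaRect(q[:,:2].astype(np.float32))).tolist())
# block
q=C["top"].reshape(-1,3); b=q[(abs(q[:,2]-45)<5)&(q[:,0]>560)&(q[:,0]<640)&(q[:,1]>-30)&(q[:,1]<60)]
print("block top",len(b),b[:,2].mean(),cv2.boxPoints(cv2.minAreaRect(b[:,:2].astype(np.float32))).tolist())
b=q[(q[:,2]>18)&(q[:,2]<38)&(q[:,0]>540)&(q[:,0]<630)&(q[:,1]>-30)&(q[:,1]<60)]
print("block face",len(b),np.median(b,0),b.min(0),b.max(0))
# height map around door sweep
print("max z grid x rows 350..650 / y cols 60..480 step 30")
al=np.concatenate([C[n].reshape(-1,3) for n in C])
for x in range(350,660,30): print(x,[int(np.percentile(s,98)) if len(s:=al[(abs(al[:,0]-x)<15)&(abs(al[:,1]-y)<15)][:,2])>3 else -99 for y in range(60,480,30)])
E
```

```text
scene cam [1123.   243.4  716.2]
top cam [ 90.8  40.4 752.7]
scene front (np.float64(646.7801983853313), np.float64(-0.015492790715889687)) back (np.float64(838.9523798246609), np.float64(-0.016576525321114612)) right (np.float64(-52.83948068654828), np.float64(0.016356320849761078)) left (np.float64(142.71461471466498), np.float64(0.019190135486327108))
top front (np.float64(641.32579500126), np.float64(-0.017395516333632545)) back (np.float64(834.0548671649873), np.float64(-0.018860145080429012)) right (np.float64(-51.78599210170927), np.float64(0.018576405100747952)) left (np.float64(142.70395038263177), np.float64(0.01860667275314567))
scene door 761 0.95701826 -0.29002774 546.32355 187.12575 y@500,600 201.16426 170.85892
scene dooredge 886 184.3628194726864 [[454.7547302246094, 199.64881896972656], [628.0546264648438, 144.4265594482422], [633.4921875, 161.4910125732422], [460.19232177734375, 216.71327209472656]]
top door 1423 0.9568285 -0.29065317 520.9548 179.10045 y@500,600 185.46582 155.0891
top dooredge 1158 185.1674300547032 [[451.28887939453125, 199.8397216796875], [629.26
[... 346 characters left out ...]
] [579.5 -12.2  18. ] [593.5  38.8  38. ]
max z grid x rows 350..650 / y cols 60..480 step 30
350 [-99, -99, -99, 3, 4, 4, 3, 4, 4, 4, 4, 3, 4, 4]
380 [-99, -1, -1, 4, 4, 4, 4, 4, 4, 4, 4, 3, 4, 4]
410 [2, 3, 3, 4, 4, 3, 4, 4, 4, 8, 8, 3, 27, 28]
440 [2, 3, 4, 4, 3, 181, 4, 4, 5, 8, 27, 28, 37, 41]
470 [2, 3, 4, 131, 184, 186, 79, 3, 26, 28, 29, 29, 73, 81]
500 [3, 3, 3, 131, 186, 185, 78, 8, 28, 29, 29, 29, 95, 98]
530 [2, 2, 2, 3, 186, 174, 3, 4, 24, 29, 29, 29, 95, 98]
560 [2, 3, 3, 182, 186, 2, 3, 3, 3, 28, 29, 29, 60, 74]
590 [3, 3, 3, 186, 186, 3, 3, 3, 3, 5, 28, 29, 39, 40]
620 [2, 2, 3, 186, 184, 3, 3, 3, 3, 3, 28, 29, 29, 29]
650 [189, 189, 189, 188, 0, 1, 2, 2, 2, 2, 2, 28, 28, 25]
```

```bash
cat >>h.py <<'E'
from scipy.spatial.transform import Rotation as Ro
YAW=0.0175; CUP=np.array([740.,45.])
def w(x,y): c,s=np.cos(YAW),np.sin(YAW); return CUP+[c*x-s*y,s*x+c*y]
def quat(x,z): y=np.cross(z,x); return Ro.from_matrix(np.c_[x,y,z]).as_quat()
def F(): return np.array(readout.read_wrist_force())
E
python3 - <<'E'
from h import *
np.set_printoptions(precision=1,suppress=True)
c,s=np.cos(YAW),np.sin(YAW); a=.785; ca,sa=np.cos(a),np.sin(a)
q=quat(np.array([c*sa,s*sa,ca]),np.array([c*ca,s*ca,-sa]))
P=lambda x,z:np.r_[w(x,-31),z]
effector.clamp(10)
r.move_to(P(-200,200),q)
r.move_l(P(-195,28),150)
print("at",readout.read_position(),F())
hit=r.move_l(P(-165,28),60,max_force=6); print(hit,readout.read_position(),F())
hit=r.move_l(P(-95,28),60,max_force=8); print(hit,readout.read_position(),F())
hit=r.move_l(P(-76,28),20,max_force=8); print(hit,readout.read_position(),F(),"home tip expect",P(-80-6,28),readout.read_t())
p,d=imaging.camera("wrist"); cv2.imwrite("pics/w1.png",p[:,:,::-1])
E
```

```text
at [545.7  10.6  28.2] [-0.5 -0.1 -0.2]
False [575.5  11.3  27.8] [ 0.1 -0.   0. ]
False [645.4  12.4  28.1] [0.2 0.7 0.5]
True [655.2  12.6  27. ] [-1.4 -0.9  0.9] home tip expect [654.6  12.5  28. ] 9.4667
```

View pics/w1.png

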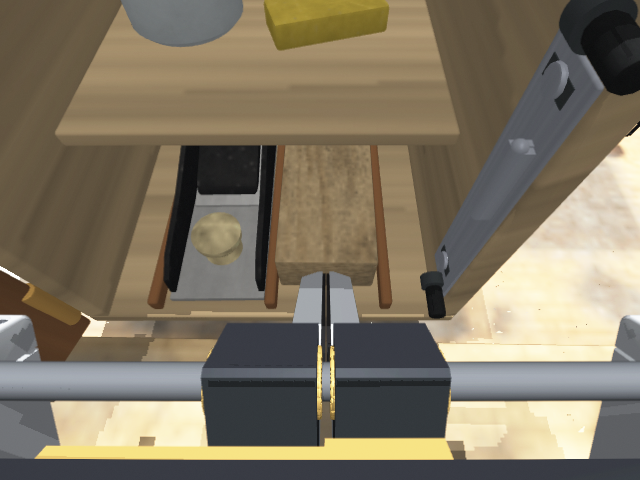

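The wrist picture shows the maple block fully between its runners, with its near end at (325,280) just ahead of the plane's near end (220,298). It is home, and the stop position matches the expected one. I'll press once more lightly to confirm, retract, and check the door arc.

```bash
cat >>h.py <<'E'
H=w(-99,98)
def door(th,s,off,z,sg=1):
    A=YAW; R=np.array([[np.cos(A),-np.sin(A)],[np.sin(A),np.cos(A)]])
    u=R@[-np.sin(th),-np.cos(th)]; n=R@[-np.cos(th),np.sin(th)]
    return np.r_[H+(17+8+off)*n+s*u,z], quat(np.r_[-sg*n,0],np.array([0,0,-1.]))
E
python3 - <<'E'
from h import *
np.set_printoptions(precision=2,suppress=True)
p=np.array(readout.read_position())
print(r.move_l(p+[3,0,0],10,max_force=9),readout.read_position(),F())
c,s=np.cos(YAW),np.sin(YAW)
r.move_l(np.r_[w(-190,-31),28],150); r.move_l(np.r_[w(-260,-31),200],200)
r.move_to(np.array([440.,10,270]),quat(np.array([1.,0,0]),np.array([0,0,-1.])))
print(readout.read_position(),readout.read_t())
for sg in(1,-1):
  for th in(1.88,1.5,1.1,.7,.3,0):
    print(sg,th,*[solver.solve_ik(*door(th,155,o,z,sg)) for o,z in((0,145),)])
t,d=imaging.camera("top"); cv2.imwrite("pics/top1.png",t[:,:,::-1]); np.savez("top1.npz",p=t,d=d)
E
```

```text
True [655.17  12.65  25.78] [-0.11 -1.19  1.53]
[439.49  10.47 269.13] 14.725
1 1.88 [ 0.27  0.27  1.68 -0.    1.2  -2.58]
1 1.5 None
1 1.1 [ 0.04  0.21  1.76 -0.    1.18  2.7 ]
1 0.7 [-0.06  0.24  1.71 -0.    1.19  2.19]
1 0.3 [-0.12  0.31  1.61 -0.    1.22  1.73]
1 0 [-0.14  0.38  1.51 -0.    1.26  1.42]
-1 1.88 [ 0.27  0.27  1.68 -0.    1.2   0.56]
-1 1.5 [ 0.17  0.22  1.75 -0.    1.18  0.08]
-1 1.1 [ 0.04  0.21  1.76 -0.    1.18 -0.45]
-1 0.7 [-0.06  0.24  1.71 -0.    1.19 -0.95]
-1 0.3 [-0.12  0.31  1.61 -0.    1.22 -1.41]
-1 0 [-0.14  0.38  1.51 -0.    1.26 -1.72]
```

```bash
python3 - <<'E'
from h import *
np.set_printoptions(precision=1,suppress=True)
S=160
p,q=door(1.88,S,35,235,-1); r.move_to(p,q)
p,q=door(1.88,S,35,145,-1); r.move_l(p,150,q); f0=F(); print("down",readout.read_position(),f0)
p,q=door(1.80,S,-3,145,-1); print(r.move_l(p,50,q,max_force=2.5),readout.read_position(),F()-f0)
for th in np.arange(1.75,.29,-.1):
    p,q=door(th,S,0,145,-1); hit=r.move_l(p,70,q,max_force=20); print(round(th,2),hit,readout.read_position(),F()-f0)
print(readout.read_t())
t,d=imaging.camera("top"); cv2.imwrite("pics/top2.png",t[:,:,::-1]); np.savez("top2.npz",p=t,d=d)
E
```

```text
down [504.1 244.4 145.9] [-0.4  0.1  0.8]
False [487.8 196.4 145. ] [ 0.  -0.1 -1.4]
1.75 False [485.5 191.7 145. ] [ 0.2 -0.6 -0.3]
1.65 False [481.3 176.2 145.1] [ 0.4 -0.9 -0.7]
1.55 False [478.7 160.4 145. ] [ 0.6 -0.4 -0.9]
1.45 False [477.6 144.3 145. ] [ 0.9 -0.   0.6]
1.35 False [478.1 128.2 145. ] [ 0.2 -0.2 -0.7]
1.25 False [480.1 112.2 145. ] [ 0.   0.2 -0.5]
1.15 False [483.8  96.4 145. ] [-0.7  0.2 -1.1]
1.05 False [489.   81.1 145. ] [ 0.1  0.1 -1.5]
0.95 False [495.8  66.4 145. ] [-0.2 -0.2 -1.5]
0.85 False [503.9  52.5 145. ] [ 0.   0.2 -0.9]
0.75 False [513.5  39.4 145. ] [-0.3  0.3 -0.1]
0.65 False [524.3  27.4 144.9] [ 0.2  0.2 -0.3]
0.55 False [536.2  16.5 144.9] [ 0.5 -0.7 -0.4]
0.45 False [549.2   6.8 144.9] [ 0.8 -0.4 -0.6]
0.35 False [563.   -1.5 144.9] [-0.3 -0.6 -0.3]
23.275
```

View pics/top2.png

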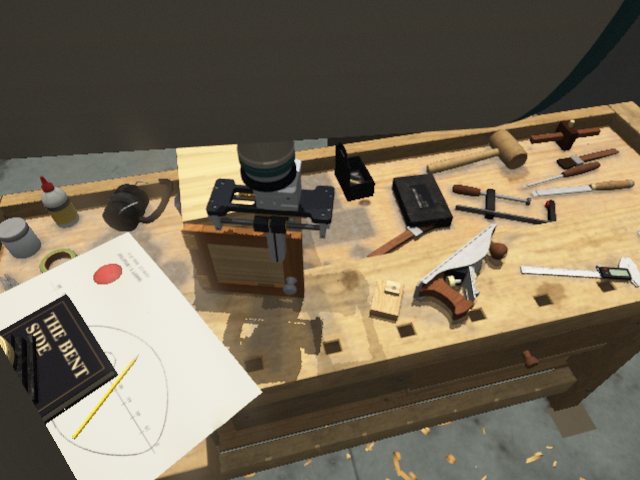

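The door follows the finger and stands about 0.35 rad open, knob at (290,287). The pine block (385,300) is untouched and lies away from the path. Next I'll close it in small steps with force feedback.

```bash
cat >close.py <<'E'
from h import *
import sys
S=160; th=float(sys.argv[1]); end=float(sys.argv[2]); stop=float(sys.argv[3]); step=float(sys.argv[4])
def press(th):
    _,q=door(th,S,0,145,-1); x=-Ro.from_quat(q).as_matrix()[:,0]
    fs=[]
    for _ in range(3): fs.append(-(F()@x)); r.wait(.02)
    return np.median(fs)
peak=0; log=[]
while th>end:
    th-=step; p,q=door(th,S,0,145,-1); hit=r.move_l(p,15,q,max_force=8); f=press(th); log.append((round(th,3),round(f,1)))
    peak=max(peak,f)
    if hit or f>stop: print("STOP",hit); break
    if peak>5 and f<peak-2.5: print("drop"); break
print(log,readout.read_position(),readout.read_t())
E
python3 - <<'E'
from h import *
f0=F()
for th in(.28,.22): p,q=door(th,160,0,145,-1); print(r.move_l(p,50,q,max_force=8),F())
E
python3 close.py .22 .10 9 .006
```

```text
False [0.60299812 0.71707742 0.40129956]
False [ 0.66283473 -0.74246969 -1.11944264]
[(0.214, np.float64(-1.0)), (0.208, np.float64(0.0)), (0.202, np.float64(-0.4)), (0.196, np.float64(0.3)), (0.19, np.float64(-0.6)), (0.184, np.float64(-0.3)), (0.178, np.float64(0.2)), (0.172, np.float64(-0.1)), (0.166, np.float64(0.1)), (0.16, np.float64(0.1)), (0.154, np.float64(0.5)), (0.148, np.float64(-0.3)), (0.142, np.float64(-0.3)), (0.136, np.float64(-0.1)), (0.13, np.float64(0.2)), (0.124, np.float64(0.0)), (0.118, np.float64(2.0)), (0.112, np.float64(3.6)), (0.106, np.float64(3.7)), (0.1, np.float64(4.2))] [601.09031092 -16.15427701 144.97611401] 30.0417
```

```bash
python3 close.py .10 .032 11 .006; python3 close.py .03 -.01 13.5 .0025
```

```text
drop
[(0.094, np.float64(4.5)), (0.088, np.float64(5.0)), (0.082, np.float64(4.9)), (0.076, np.float64(2.2))] [605.92949306 -17.26532257 144.95841548] 31.2417
[(0.028, np.float64(4.9)), (0.025, np.float64(4.3)), (0.023, np.float64(5.8)), (0.02, np.float64(5.2)), (0.018, np.float64(5.6)), (0.015, np.float64(6.7)), (0.013, np.float64(7.2)), (0.01, np.float64(8.0)), (0.008, np.float64(7.9)), (0.005, np.float64(8.8)), (0.003, np.float64(9.1)), (0.0, np.float64(9.2)), (-0.002, np.float64(9.7)), (-0.005, np.float64(10.3)), (-0.007, np.float64(10.5)), (-0.01, np.float64(10.9)), (-0.012, np.float64(11.6))] [615.11115162 -19.26465624 144.94014208] 36.7667
```

```bash
python3 close.py -.0125 -.045 14 .0015
```

```text
STOP False
[(-0.014, np.float64(11.7)), (-0.015, np.float64(12.1)), (-0.017, np.float64(12.5)), (-0.019, np.float64(12.8)), (-0.02, np.float64(13.3)), (-0.022, np.float64(13.9)), (-0.023, np.float64(14.3))] [615.27653418 -19.37773337 144.97499311] 38.8667
```

```bash
python3 - <<'E'
from h import *
for th in(-.023,-.015,-.005,.005,.015,.03,.045,.06):
    p,q=door(th,160,0,145,-1); r.move_l(p,20,q); print(th,"cmd x",p[0].round(2),"x",readout.read_position()[0].round(2),"F",np.mean([F()[0] for _ in range(3)]).round(2))
r.move_l(p+[-60,0,0],120); print(readout.read_t())
r.wait(.3)
t,d=imaging.camera("top"); cv2.imwrite("pics/top3.png",t[150:350,100:400,::-1].repeat(2,0).repeat(2,1)); np.savez("top3.npz",p=t,d=d)
C=cloud("top","top3.npz").reshape(-1,3)
# outer door face x vs y in 60<z<170
q=C[(C[:,2]>30)&(C[:,2]<175)&(C[:,0]>590)&(C[:,0]<645)&(C[:,1]>-45)&(C[:,1]<135)]
vx,vy,x0,y0=cv2.fitLine(q[:,:2].astype(np.float32),cv2.DIST_HUBER,0,.01,.01).ravel(); print(len(q),"door angle",-np.arctan(vx/vy),"rel cupboard sgn",np.arctan(vx/vy)+YAW,x0,y0)
E
```

```text
-0.023 cmd x 620.8 x 615.29 F -15.03
-0.015 cmd x 619.51 x 615.16 F -11.02
-0.005 cmd x 617.91 x 614.49 F -10.28
0.005 cmd x 616.3 x 613.79 F -7.79
0.015 cmd x 614.7 x 613.39 F -6.61
0.03 cmd x 612.3 x 613.35 F -1.48
0.045 cmd x 609.91 x 610.36 F -0.14
0.06 cmd x 607.52 x 607.48 F -1.05
41.5917
3705 door angle 0.02565141 rel cupboard sgn -0.00815141 625.2049 66.62029
```

View pics/top3.png

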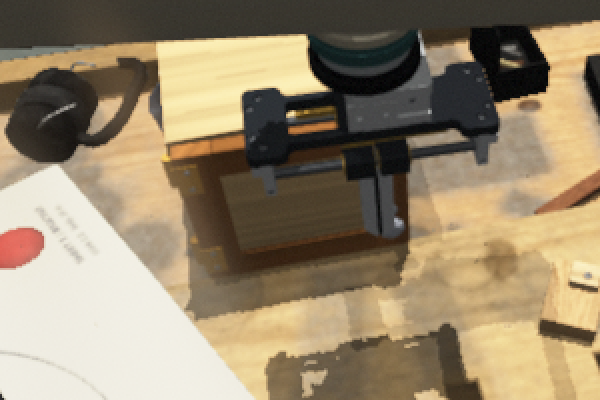

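The door held at about 0.01 to 0.03 rad when I let go. The force fell to zero within 2 mm, and in the picture the face is parallel to the carcass with the finger clear in front of it (385,200). It is latched.

```bash
python3 -c "
from h import *
r.wait(.5); print(F(),readout.read_t()); print(job_done())"
```

```text
[ 0.11723895 -0.94972529 -0.62157597] 42.4417
the job is handed in; nothing more can be done
None
```

I pushed the maple block home and eased the door shut; it stayed shut when I let go. Measured press force peaked at about 15 N (limit 16), and I handed in at 42 s, with no verdict returned.

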